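# Slide a paint mask into its jig, onto the hidden pin, and hold it down

### The arm

A 6-joint arm with a two-finger parallel gripper is mounted at the origin on the work surface. World frame = base frame: x ahead of the robot, y to its left, z up, the work surface at z = 0. Lengths are in m, angles in rad, forces in N, time in s.
With the tool pointing down it reaches from about 0.25 to 0.775 m from the base axis. Payload 4 kg.
Tool frame: the origin (TCP) lies midway between the tips of the shut fingers; the grasp point (between the pads) lies 19 mm behind it; z points along the fingers, y is the direction in which the jaws open and shut (so a half turn about z gives the same grasp; the last joint's range is limited). The gripper opens to 94 mm and grips with 3 to 60 N. Pads are 16 mm wide; open, the fingers measure 119 mm over their backs; the gripper's body (75 mm by 177 mm) begins 78 mm behind the grasp point.
Start: joints at [-1.378, 0.087, 1.371, -0, 1.684, -0.103], TCP at [0.16, -0.526, 0.181] pointing down, gripper open.
Joint ranges: [-3.1, 3.1], [-0.76, 2.03], [0.27, 2.55], [-1.08, 4.22], [0.17, 2.65], [-2.57, 2.57]. Speed limits (rad/s): [2.79, 2.79, 3.14, 3.14, 3.14, 3.14].

### API

Orientations are given as [roll, pitch, yaw] about the fixed x, y, z axes, in that order (R = Rz(yaw) Ry(pitch) Rx(roll)).
In Python, from bench import robot, cams gives the robot as it stands.
- The arm moves only by the tool step_arm, never from a script. Its argument "plan" is a list that holds one entry, the list of rows, each a list of 5 numbers: the shift along the world's x, y, z in mm, then the turn about the world's z in rad, then the opening in per cent of the stroke, from 0 (shut) to 100 (fully open). In form: [[[tx, ty, tz, turn, fingers], ...]]. A call has 1 to 8 rows; each row is the pose to reach, as a shift and turn from the pose commanded when the call began; what a row does not reach only later rows make up. A row lasts 1/12 s, in which the tool goes at most 41.7 mm and 7.16 degrees, less where a joint would pass 70% of its speed; a pose out of reach is approached as far as the arm can. A call with a gripper value outside its range is refused whole. The fingers move at their own pace and stop on an object; the grip force is fixed at half the most. Time passes only in rows, so rows that repeat a pose let the fingers close. It gives the time, the measured TCP pose, the force and the opening at its end, in the units of the state.
- robot.get_obs(): the state, without advancing time (a new reading comes with each control period).
- cams.snapshot(name): name is "scene" or "top" or "wrist"; returns a dict with "frame" (400x640x3 uint8, red, green, blue), "camera_matrix" (3x3 intrinsics, pixels), "origin" and "attitude" of the camera in the world; the wrist camera has in their place "T_tool_cam" (4x4, takes a point from camera to tool coordinates, whose origin is the TCP and whose axes are the flange's). Camera axes: x right, y down, z forward; pixel columns grow to the right and rows downward; lengths in m; the calibration is good to about 2 mm. A picture is of the moment at which its call begins: read the wrist's pose just before it. There is no depth.
- robot.close_job(): hands the job in, once; it reports no verdict.
The state is a dict: "time": time; "joint_positions": joint angles; "qvel": joint speeds; "joint_torque": joint torques, N m; "tool_pos": TCP position; "ee_rot": TCP orientation; "wrist_force": force on the tool from outside, world axes, zero at the start; "wrist_torque": the same for the moment, N m; "width": finger opening in m.
Only numpy, scipy, OpenCV 4.12 (cv2) and the standard library are available. Lean on these libraries where they do the work, as an engineer would, in place of code of your own. Each camera call takes 0.05 s, during which the arm holds its last target. There are 200 camera calls.

### The job

Pick up the metal paint mask by its wooden handle, slide it flat into the slot of the painting jig from either end, under the two steel lips, until its hidden socket drops over the brass locating pin. Then press it fully down against the springs of the bed and finish while still gripping the handle and holding it pressed down, so that the tile can be painted. Leave the jar, the dish and the carved finial where they stand.

Things in the scene. Friction and masses are not known exactly. Their poses are not given: they have to be found in the camera images.
- mask_grip (a point): Centre of the paint mask's handle, an upright wooden block 50 (x) x 26 (y) x 54 mm tall; this point is 27 mm below its top and 33 mm above the mask's underside. z up, x along the long side of handle and plate. The mask is loose, about 0.3 kg, flat on the table at first, the same after a half turn; grip the handle across its 26 mm.
- mask_socket (a point): Centre of the mask's underside, the mouth of its hidden blind round socket, 13 mm wide and 20 mm deep, exactly below the handle's centre. The mask's plate is flat aluminium, 130 (x) x 96 (y) x 6 mm, with four rectangular windows that do not pass over the pin.
- pin_tip (a point): Tip of the brass locating pin in the middle of the jig's slot, 45 mm above the table; x along the slot, z up. The pin is 10 mm thick, its last 3 mm tapering to 5 mm, and stands 5 mm above the bed while that is up. The plate must go in from an end, level, passing above the pin and below the lips: its underside 0 to 5 mm above this point.
- jig_base (a point): Centre of the underside of the fixed painting jig, right below the pin; x along the slot, z up. Plywood base 194 (x) x 134 (y) x 20 mm; slot along x open at both ends between wooden cheeks, inner faces y = +-50.5, from x = -70 to 70 mm, then splayed out to x = +-95. Steel lips over x = -70 to 70 overhang the slot: inner edges y = +-41, from 56 to 60 mm above the table.
- bed (a joint): How far the sprung bed of the jig (green tile 118 x 80 mm on a wooden block 124 x 84 mm, in the slot around the pin) is pushed down, in m: 0 = up, its top 5 mm below the pin's tip and 40 mm above the table; 0.006 = fully down at its stop. It gives from about 5 N and needs about 11 N to be fully down, straight down, the mask's weight included; it springs back up when released.
- jar: Bystander: amber glass jar with dark lid, 60 mm wide, 75 mm tall; origin at the centre of its underside.
- dish: Bystander: white paint dish, 72 mm wide, 35 mm tall; origin at the centre of its underside.
- finial: Bystander: carved red-brown finial, 56 mm wide at its foot, 70 mm tall; origin at the centre of its underside.

How it is judged:
By the outcome, as a careful person would: the job done as asked, in the order asked, and still so for the second after the job is handed in, while the arm keeps its last pose, push and grip.
It also fails if it takes over 45 s, if anything falls off the work surface, if the arm or the gripper's body presses on something with over 40 N, if the wrist force passes 120 N, or if a joint passes its speed limit or range.

## Working session

There is one attempt and no reset: what is moved stays moved. The work goes in short steps, Python scripts to look and compute and a tool call to move; the robot and the scene stay as the last step left them, time stands still between calls to the robot, and variables do not carry over. Pictures are saved under pics/ and viewed, about 8 in all and at most 12, crops included, and the job is handed in when it is done.

Besides the shell and the picture viewer there is one more tool, called after "Call:" as name([rows], argument=value, ...), one row to a line, values as JSON. step_arm: Moves the arm, as the interface text tells. Its arguments: {"type":"object","properties":{"plan":{"type":"array"}},"required":["plan"]}

```bash
mkdir -p pics
cat > h.py <<'E'
import numpy as np, cv2
from bench import robot, cams
def snap(n,f):
    o=robot.get_obs(); s=cams.snapshot(n); cv2.imwrite('pics/'+f,s['frame'][:,:,::-1]); 
    d={k:np.array(v) for k,v in s.items() if k!='frame'}; d['tp']=o['tool_pos'];d['tr']=o['ee_rot']
    np.savez('pics/'+f[:-4]+'.npz',**d); return s
E
python3 - <<'E'
from h import *
for n in ("scene","top"):
    s=snap(n,n+"0.png"); print({k:v for k,v in s.items() if k!='frame'})
print(robot.get_obs())
E
```

```text
{'camera_matrix': array([[458.58137004,   0.        , 320.66112387],
       [  0.        , 458.58137004, 206.77812069],
       [  0.        ,   0.        ,   1.        ]]), 'origin': array([0.99159255, 0.5084026 , 0.98862592]), 'attitude': array([-2.52990434e+00,  7.61297790e-04,  2.56111028e+00])}
{'camera_matrix': array([[387.19824045,   0.        , 318.6207141 ],
       [  0.        , 387.19824045, 201.03566618],
       [  0.        ,   0.        ,   1.        ]]), 'origin': array([ 0.54370455, -0.01689509,  0.949091  ]), 'attitude': array([-3.04241711, -0.00807745, -1.57467068])}
{'time': 0.1, 'joint_positions': array([-1.37809703e+00,  8.78816557e-02,  1.37206335e+00, -3.33918987e-05,
        1.68361044e+00, -1.03097856e-01]), 'qvel': array([-9.84143543e-04, -3.10270730e-03, -3.66298531e-03,  2.48740358e-05,
        5.60168819e-04,  1.86923025e-05]), 'joint_torque': array([ 2.63321308e-03, -3.41251194e+01, -3.03301978e+01,  7.20780459e-02,
        3.03666014e-02, -9.29502994e-05]), 'tool_pos': array([ 0.16020819, -0.52559076,  0.17984114]), 'ee_rot': array([-3.13963687e+00, -1.68990254e-04,  2.95793265e-01]), 'wrist_force': array([-0.16847009,  0.36741658, -0.24224669]), 'wrist_torque': array([-0.01915633, -0.03038117,  0.04939856]), 'width': 0.0940061953993873}
```

View pics/top0.png

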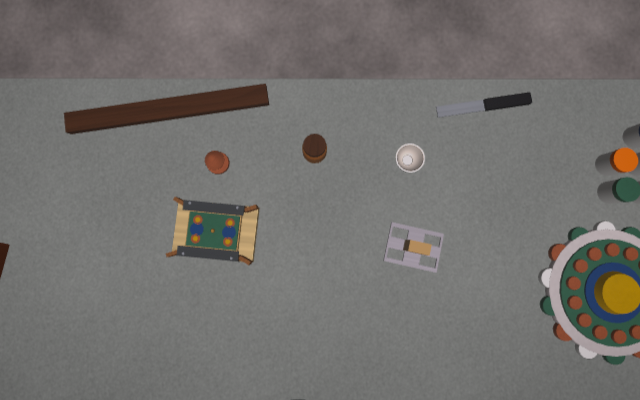

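View pics/scene0.png

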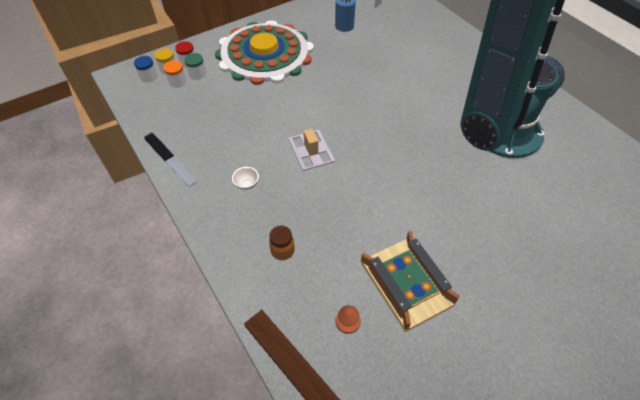

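The top view shows the mask near (415,247) and the jig near (213,231), with the slot along the image's horizontal. The finial is at (217,162), the jar at (314,148) and the dish at (410,157). The scene view shows the mask at (312,148) and the jig at (408,278). Next I'll enlarge both views of each.

Run:
```python
import cv2,numpy as np
t=cv2.imread('pics/top0.png');s=cv2.imread('pics/scene0.png')
def c(im,x,y,w,h): return cv2.resize(im[y:y+h,x:x+w],(400,300),interpolation=cv2.INTER_CUBIC)
# tiles: top mask(375,217,80x60,x5) top jig(163,194,100x75,x4) scene mask(272,118,80x60,x5) scene jig(352,226,120x90... x3.333)
cv2.imwrite('pics/c1.png',np.vstack([np.hstack([c(t,375,217,80,60),c(t,163,194,100,75)]),np.hstack([c(s,272,118,80,60),c(s,350,225,120,90)])]))
```

```text
(no output)
```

View pics/c1.png

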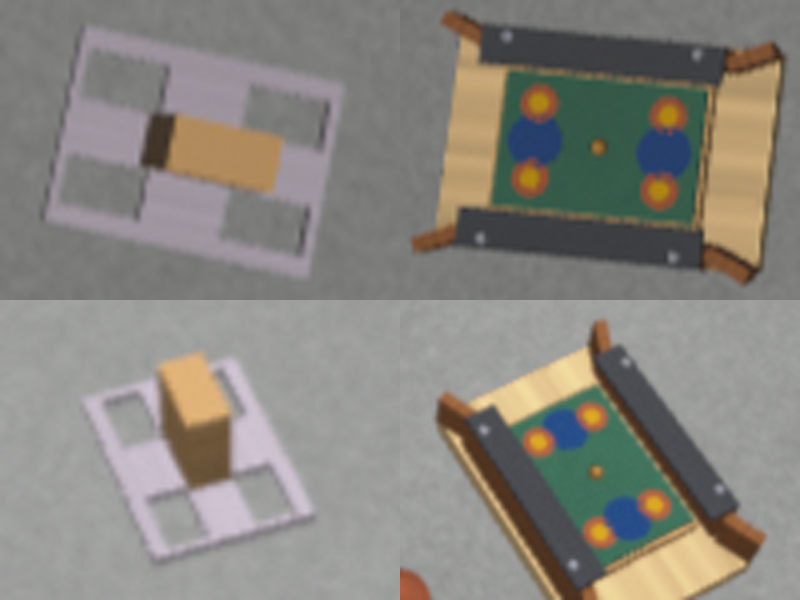

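The crops clearly show the plate corners and handle-top corners, and the jig's pin, lips and four screws. Next I'll triangulate from these readings.

```bash
cat >> h.py <<'E'
from scipy.spatial.transform import Rotation as Ro
def cam(f):
    d=np.load('pics/'+f+'.npz'); K=d['camera_matrix']
    if 'T_tool_cam' in d:
        T=np.eye(4);T[:3,:3]=Ro.from_euler('xyz',d['tr']).as_matrix();T[:3,3]=d['tp'];T=T@d['T_tool_cam']
        return K,T[:3,:3],T[:3,3]
    return K,Ro.from_euler('xyz',d['attitude']).as_matrix(),d['origin']
def ray(c,p):
    K,R,o=c; v=R@np.linalg.inv(K)@np.array([p[0],p[1],1.]); return o,v/np.linalg.norm(v)
def tri(obs):
    A=np.zeros((3,3));b=np.zeros(3);rs=[ray(c,p) for c,p in obs]
    for o,v in rs: P=np.eye(3)-np.outer(v,v);A+=P;b+=P@o
    X=np.linalg.solve(A,b); return X,max(np.linalg.norm((np.eye(3)-np.outer(v,v))@(X-o)) for o,v in rs)
def onz(c,p,z): o,v=ray(c,p); return o+v*(z-o[2])/v[2]
def px(u,v,x0,y0,s): return ((u+.5)/s-.5+x0,(v+.5)/s-.5+y0)
E
python3 - <<'E'
from h import *
np.set_printoptions(precision=4,suppress=True)
T=cam('top0');S=cam('scene0')
tm=lambda u,v:px(u,v,375,217,5); tj=lambda u,v:px(u-400,v,163,194,4)
sm=lambda u,v:px(u,v-300,272,118,5); sj=lambda u,v:px(u-400,v-300,350,225,10/3)
# handle: top view corners: UL,UR,LR,LL ; up=+x, right=-y
ht=[(175,115),(283,137),(274,191),(165,168)]
hs=[(185,430),(158,368),(203,353),(230,412)]
pt=[(85,27),(345,87),(308,277),(45,218)]; ps=[(155,562),(82,400),(235,358),(315,517)]
for n,a,b in (('handle',ht,hs),('plate',pt,ps)):
    X=[]
    for p,q in zip(a,b):
        x,r=tri([(T,tm(*p)),(S,sm(*q))]);X.append(x);print(n,x,r)
    X=np.array(X);d=X[1]+X[2]-X[0]-X[3];print(' centre',X.mean(0),'yaw',np.arctan2(d[1],d[0]),'L',np.linalg.norm(d)/2)
    for C,q,f in((T,a,tm),(S,b,sm)):
        Z=np.array([onz(C,f(*k),.06 if n=='handle' else .006) for k in q]);d=Z[1]+Z[2]-Z[0]-Z[3];print('  onz',Z.mean(0),np.arctan2(d[1],d[0]),np.linalg.norm(d)/2)
print('pin',tri([(T,tj(598,147)),(S,sj(596,471))]), onz(T,tj(598,147),.045),onz(S,sj(596,471),.045))
X=[]
for p,q in zip([(507,36),(698,54),(673,257),(480,238)],[(573,565),(484,429),(627,362),(719,489)]):
    x,r=tri([(T,tj(*p)),(S,sj(*q))]);X.append(x);print('screw',x,r,onz(T,tj(*p),.061)[:2],onz(S,sj(*q),.061)[:2])
X=np.array(X);d=X[1]+X[2]-X[0]-X[3];print(X.mean(0),np.arctan2(d[1],d[0]))
for n,p in(('finial',(217,162)),('jar',(314,142)),('dish',(410,158))):print(n,onz(T,p,.03))
E
```

```text
handle [ 0.5437 -0.2343  0.0553] 0.0011707633675742996
handle [ 0.5324 -0.2826  0.0563] 0.0001278492751404443
handle [ 0.5074 -0.2761  0.06  ] 0.0008963162232903862
handle [ 0.5193 -0.2271  0.0619] 0.0006826137580373382
 centre [ 0.5257 -0.255   0.0584] yaw -1.8036551740574949 L 0.04997019716073831
  onz [ 0.5255 -0.2544  0.06  ] -1.7785603449572214 0.0504797162925224
  onz [ 0.5266 -0.2539  0.06  ] -1.8248054543089585 0.048591506815784724
plate [ 0.5858 -0.2036  0.0011] 3.773786704316361e-05
plate [ 0.5564 -0.3304  0.0022] 0.0005873851573452143
plate [ 0.4647 -0.3077  0.0053] 9.516733157242328e-05
plate [ 0.493  -0.1818  0.0014] 0.00029212443296435
 centre [ 0.525  -0.2559  0.0025] yaw -1.795253907459482 L 0.12963787641062546
  onz [ 0.525 -0.255  0.006] -1.7978578813310537 0.12954131636428015
  onz [ 0.5266 -0.2533  0.006 ] -1.798573695152676 0.1315222163360352
pin (array([0.5662, 0.2238, 0.042 ]), np.float64(0.0002579826371701317)) [0.5659 0.2232 0.045 ] [0.5677 0.2246 0.045 ]
screw [0.6295 0.273  0.0596] 0.00014414017359618063 [0.6293 0.2726] [0.6302 0.2732]
screw [0.6185 0.1629 0.061 ] 3.713162965558115e-05 [0.6186 0.1629] [0.6185 0.1629]
screw [0.5028 0.1754 0.0607] 0.0004149681871801607 [0.5031 0.1751] [0.5026 0.1758]
screw [0.5144 0.2846 0.0604] 0.0002611886030931397 [0.5143 0.2845] [0.515  0.2846]
[0.5663 0.224  0.0604] -1.6737319767500571
finial [0.7302 0.2193 0.03  ]
jar [ 0.7789 -0.014   0.03  ]
dish [ 0.739  -0.2459  0.03  ]
```

Heights agree with the text: handle top 58 against 60 mm, lips 60.4 mm, pin 42 against 45 mm. Sizes do too: 50 and 130 mm. The mask is at (0.5255,-0.2545) with yaw 1.345. The pin is at (0.566,0.224) with slot yaw 1.468. Next I'll move above the mask.

Call:
step_arm([
  [[180,135,10,0.5,100],[365,271,10,1.049,100],[365,271,10,1.049,100],[365,271,10,1.049,100],[365,271,10,1.049,100],[365,271,10,1.049,100],[365,271,10,1.049,100],[365,271,10,1.049,100]],
])

```text
time: 0.77
tool_pos: [0.429, -0.3257, 0.1881]
ee_rot: [-3.141, -0.0, 1.302]
wrist_force: [1.0, -0.3, -0.1]
width: 0.094
```

Call:
step_arm([
  [[96,71,2,0.043,100],[96,71,2,0.043,100],[96,71,2,0.043,100],[96,71,2,0.043,100],[96,71,2,0.043,100],[96,71,2,0.043,100]],
])

```text
time: 1.27
tool_pos: [0.5233, -0.2566, 0.1898]
ee_rot: [-3.14, 0.0, 1.339]
wrist_force: [-0.3, -0.5, -0.6]
width: 0.094
```

Run:
```python
from h import *
snap('wrist','w1.png');o=robot.get_obs();print(o['time'],o['tool_pos'],o['ee_rot'],o['wrist_force'])
```

```text
1.3167 [ 0.52290975 -0.25708666  0.19007069] [-3.14045636e+00  2.79011637e-04  1.33775328e+00] [ 0.64011028 -0.18329609 -0.00335238]
```

View pics/w1.png

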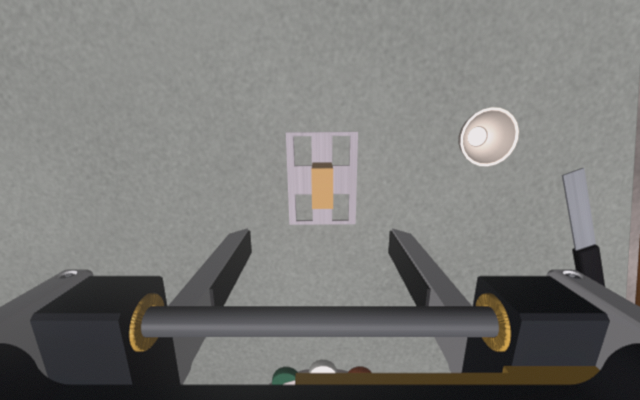

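The wrist view shows the handle top at about (312..333, 168..208) and the plate corners at (286,132), (358,132), (356,223) and (289,224). The handle is centred between the fingers.

Run:
```python
from h import *
np.set_printoptions(precision=4,suppress=True)
W=cam('w1')
for z,q in((.006,[(286,132),(358,132),(356,223),(289,224)]),(.06,[(312,168),(333,168),(333,208.5),(312,208.5)])):
    Z=np.array([onz(W,k,z) for k in q]);d=Z[0]+Z[1]-Z[2]-Z[3];print(Z.mean(0),np.arctan2(d[1],d[0]),np.linalg.norm(d)/2)
```

```text
[ 0.5262 -0.2549  0.006 ] 1.3461162189855984 0.12883124369309268
[ 0.5261 -0.2551  0.06  ] 1.3411565876788427 0.04999989165516158
```

Call:
step_arm([
  [[3,2,-40,0.007,100],[3,2,-80,0.007,100],[3,2,-115,0.007,100],[3,2,-140,0.007,100],[3,2,-158,0.007,100],[3,2,-168,0.007,100],[3,2,-173,0.007,100],[3,2,-173,0.007,100]],
])

```text
time: 1.98
tool_pos: [0.5259, -0.2551, 0.017]
ee_rot: [-3.141, -0.0, 1.344]
wrist_force: [0.6, -1.2, 0.8]
width: 0.0938
```

Call:
step_arm([
  [[0,0,0,0,27],[0,0,0,0,0],[0,0,0,0,0],[0,0,0,0,0],[0,0,0,0,0],[0,0,0,0,0],[0,0,0,0,0],[0,0,0,0,0]],
])

```text
time: 2.65
tool_pos: [0.5269, -0.2544, 0.0176]
ee_rot: [3.141, 0.0, 1.346]
wrist_force: [-0.4, -0.4, 0.2]
width: 0.0441
```

Call:
step_arm([
  [[0,0,0,0,0],[0,0,0,0,0],[0,0,0,0,0],[0,0,0,0,0],[0,0,0,0,0],[0,0,0,0,0],[0,0,0,0,0],[0,0,0,0,0]],
])

```text
time: 3.32
tool_pos: [0.5268, -0.2544, 0.0174]
ee_rot: [-3.141, -0.0, 1.346]
wrist_force: [0.7, 0.3, -0.4]
width: 0.0259
```

Gripped at 25.9 mm. Now I'll lift and carry it to just outside the slot's near end.

Call:
step_arm([
  [[0,0,15,0,0],[0,0,35,0,0],[0,0,60,0,0],[2,30,60,0.02,0],[4,60,60,0.04,0],[6,90,60,0.06,0],[8,120,60,0.08,0],[10,150,60,0.1,0]],
])

```text
time: 3.98
tool_pos: [0.5361, -0.103, 0.0767]
ee_rot: [-3.14, -0.0, 1.446]
wrist_force: [-0.1, -1.6, -2.7]
width: 0.0257
```

Call:
step_arm([
  [[2,30,0,0.01,0],[4,60,0,0.022,0],[6,85,-5,0.022,0],[8,105,-15,0.022,0],[9,120,-20,0.022,0],[9,130,-25,0.022,0],[9,130,-25,0.022,0],[9,130,-25,0.022,0]],
])

```text
time: 4.65
tool_pos: [0.5453, 0.0254, 0.0518]
ee_rot: [-3.14, 0.001, 1.469]
wrist_force: [1.0, -0.0, -2.0]
width: 0.0258
```

Run:
```python
from h import *
snap('wrist','w2.png');o=robot.get_obs();print(o['time'],o['tool_pos'],o['ee_rot'],o['wrist_force'],o['width']);s=snap('scene','s2.png')
t=snap('top','t2.png')
w=cv2.imread('pics/w2.png')
im=np.vstack([cv2.resize(w,(480,300)),])
a=cv2.imread('pics/s2.png')[180:340,300:500];b=cv2.imread('pics/t2.png')[150:310,150:350]
im=np.vstack([np.hstack([cv2.resize(a,(375,300)),cv2.resize(b,(375,300))]),cv2.resize(w[50:290,20:620],(750,300))])
cv2.imwrite('pics/c2.png',im)
```

```text
4.7 [0.54578687 0.02485002 0.05242381] [-3.14146567e+00  8.22336424e-04  1.46761635e+00] [ 0.11332659 -0.09605385 -2.53114623] 0.026003465928146466
```

View pics/c2.png

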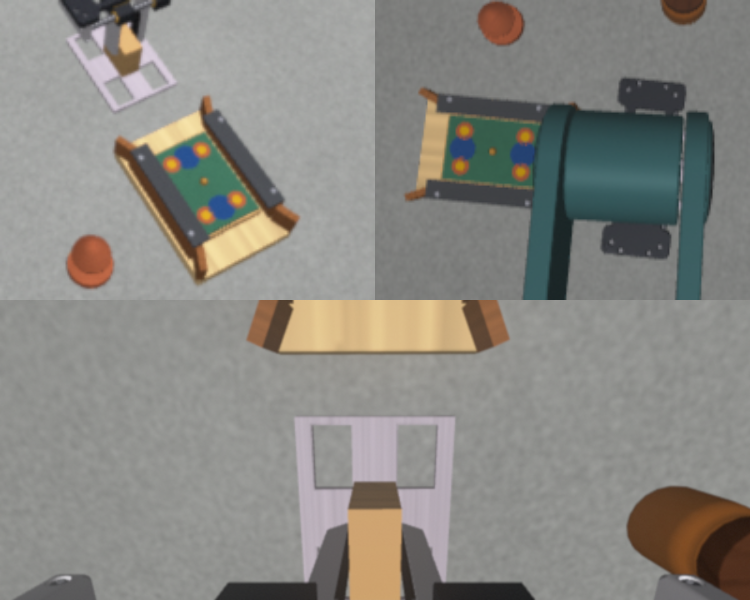

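The scene and wrist views show the plate level and aligned ahead of the jig, held symmetrically. An enlarged wrist crop will refine the lateral offset and the height.

Run:
```python
import cv2
w=cv2.imread('pics/w2.png')
cv2.imwrite('pics/c3.png',cv2.resize(w[0:200,195:455],(780,600),interpolation=cv2.INTER_CUBIC))
```

```text
(no output)
```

View pics/c3.png

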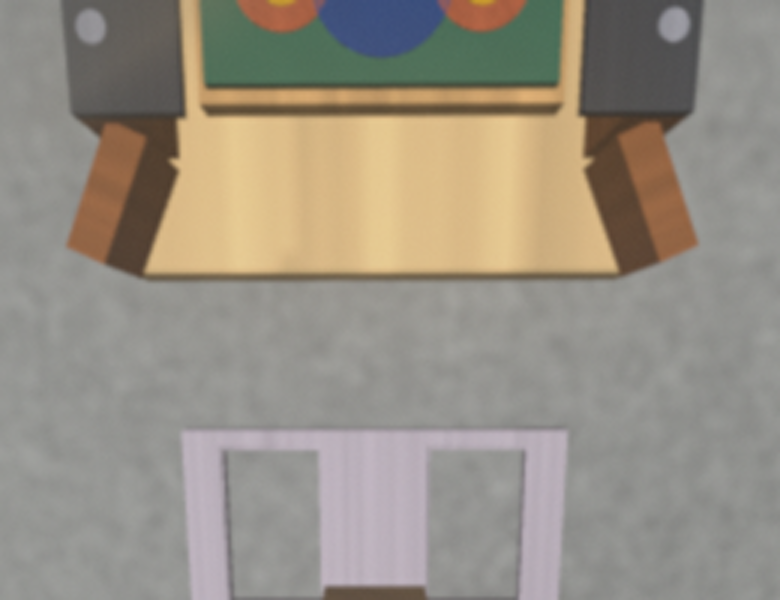

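Run:
```python
from h import *
np.set_printoptions(precision=2,suppress=True)
W=cam('w2');f=lambda u,v:px(u,v,195,0,3)
y=1.468;D=np.array([[np.cos(y),np.sin(y)],[-np.sin(y),np.cos(y)]]);p0=np.array([.5663,.224])
for n,z,q in(('lip in',.06,[(183,115),(582,115)]),('lip out',.06,[(73,112),(692,112)]),('screw',.061,[(91,26),(674,24)]),('tile',.04,[(207,85),(558,82)]),('base',.02,[(146,272),(619,272)]),('plate',.041,[(182,430),(568,430)])):
    Z=[D@(onz(W,f(*k),z)[:2]-p0)*1000 for k in q];print(n,Z[0],Z[1],'mid',(Z[0]+Z[1])/2,'tilt',(Z[1]-Z[0])[0]/(Z[1]-Z[0])[1])
print(D@(np.load('pics/w2.npz')['tp'][:2]-p0)*1000)
```

```text
lip in [-70.61  40.58] [-70.66 -41.32] mid [-70.63  -0.37] tilt 0.0006493136372445768
lip out [-70.04  63.13] [-70.13 -63.82] mid [-70.08  -0.35] tilt 0.000655024515658866
screw [-54.99  57.76] [-54.74 -58.35] mid [-54.86  -0.29] tilt -0.002175201716923423
tile [-59.46  38.89] [-58.92 -39.83] mid [-59.19  -0.47] tilt -0.0068671831439715185
base [-96.69  60.51] [-96.73 -61.9 ] mid [-96.71  -0.7 ] tilt 0.00033630404736738627
plate [-135.41   48.92] [-135.41  -46.52] mid [-135.41    1.2 ] tilt -9.478807975818019e-06
[-199.72    0.52]
```

All jig features agree with my jig pose within 1 mm. The plate sits 1.6 mm towards slot +y, so I'll shift world x by +1.6. I'll raise it so the underside is at 47.5 mm, then slide in.

Call:
step_arm([
  [[1.6,-0.2,12.5,0,0],[1.6,-0.2,12.5,0,0],[2.6,9.8,12.5,0,0],[3.9,22,12.5,0,0],[5.2,35,12.5,0,0],[6.5,47.5,12.5,0,0],[7.3,54.5,12.5,0,0],[7.3,54.5,12.5,0,0]],
])

```text
time: 5.47
tool_pos: [0.553, 0.0825, 0.0646]
ee_rot: [-3.141, -0.001, 1.471]
wrist_force: [0.3, -0.7, -2.2]
width: 0.0257
```

Run:
```python
from h import *
snap('wrist','w3.png');o=robot.get_obs();print(o['time'],o['tool_pos'],o['ee_rot'],o['wrist_force'],o['width']);s=snap('scene','s3.png')
w=cv2.imread('pics/w3.png')[60:260,195:455]
a=cv2.imread('pics/s3.png')[190:340,320:480]
cv2.imwrite('pics/c4.png',np.hstack([cv2.resize(w,(416,320),interpolation=cv2.INTER_CUBIC),cv2.resize(a,(341,320),interpolation=cv2.INTER_CUBIC)]))
```

```text
5.5167 [0.55294308 0.08132588 0.06469494] [-3.14115832e+00  3.98211675e-04  1.47016986e+00] [-0.62771749 -0.30596931 -2.56240304] 0.025847237888382498
```

View pics/c4.png

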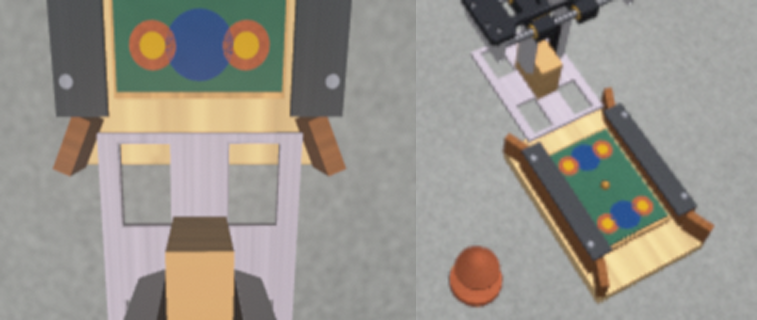

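Plate and lip midlines agree (199.5 against 199 px in the crop), and the front edge sits between the splayed cheeks. I'll continue under the lips, watching the force.

Call:
step_arm([
  [[0.8,8,0,0,0],[1.6,16,0,0,0],[2.5,24,0,0,0],[3.3,32,0,0,0],[4.1,40,0,0,0],[4.5,44,0,0,0],[4.5,44,0,0,0]],
])

```text
time: 6.15
tool_pos: [0.5577, 0.1253, 0.065]
ee_rot: [3.141, -0.0, 1.469]
wrist_force: [0.0, 0.2, -2.5]
width: 0.0259
```

Call:
step_arm([
  [[1,10,0,0,0],[2.1,20,0,0,0],[3.1,30,0,0,0],[4.1,40,0,0,0],[5.2,50,0,0,0],[6.2,60,0,0,0],[7.2,70,0,0,0],[7.2,70,0,0,0]],
])

```text
time: 6.82
tool_pos: [0.5649, 0.1965, 0.0649]
ee_rot: [3.142, -0.001, 1.47]
wrist_force: [-0.7, -0.8, -2.0]
width: 0.0255
```

Run:
```python
from h import *
snap('wrist','w4.png');o=robot.get_obs();print(o['time'],o['tool_pos'],o['ee_rot'],o['wrist_force'],o['width']);s=snap('scene','s4.png')
w=cv2.imread('pics/w4.png')[60:260,195:455]
a=cv2.imread('pics/s4.png')[210:335,345:475]
cv2.imwrite('pics/c5.png',np.hstack([cv2.resize(w,(416,320),interpolation=cv2.INTER_CUBIC),cv2.resize(a,(333,320),interpolation=cv2.INTER_CUBIC)]))
```

```text
6.8667 [0.56479765 0.19519066 0.06491321] [3.14158339e+00 1.48931742e-04 1.46952335e+00] [ 0.16537355 -0.47651193 -1.1400918 ] 0.025762180851588597
```

View pics/c5.png

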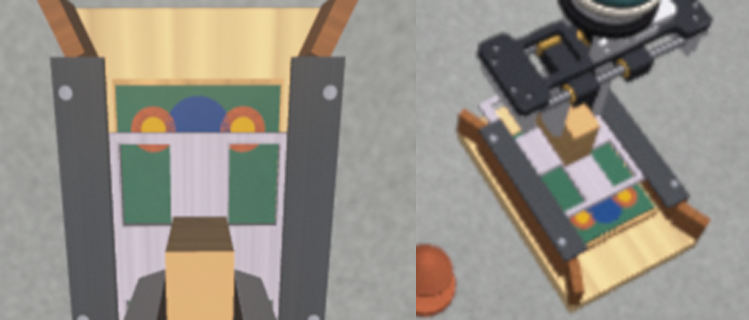

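Run:
```python
from h import *
np.set_printoptions(precision=2,suppress=True)
W=cam('w4');f=lambda u,v:px(u,v,195,60,1.6)
y=1.468;D=np.array([[np.cos(y),np.sin(y)],[-np.sin(y),np.cos(y)]]);p0=np.array([.5663,.224])
for n,z,q in(('lip in',.06,[(104,58),(291,58)]),('lip out',.06,[(51,58),(345,58)]),('screw',.061,[(65.5,93),(330,93)]),('tile',.04,[(115,84.5),(281,84.5)]),('plate',.0535,[(122,133),(278,133)]),('window',.0535,[(120,144),(279,144)]),('winnear',.0535,[(123,225),(277,225)])):
    Z=[D@(onz(W,f(*k),z)[:2]-p0)*1000 for k in q];print(n,Z[0],Z[1],'mid',(Z[0]+Z[1])/2)
print(D@(np.load('pics/w4.npz')['tp'][:2]-p0)*1000)
W=cam('w2');f=lambda u,v:px(u,v,195,0,3)
for n,z,q in(('plate',.041,[(182,430),(568,430)]),('window',.041,[(225,449),(525,449)])):
    Z=[D@(onz(W,f(*k),z)[:2]-p0)*1000 for k in q];print(n,Z[0],Z[1],'mid',(Z[0]+Z[1])/2)
```

```text
lip in [68.98 40.8 ] [ 69.08 -40.07] mid [69.03  0.37]
lip out [68.95 63.72] [ 69.11 -63.41] mid [69.03  0.16]
screw [54.42 58.29] [ 54.57 -57.78] mid [54.5   0.25]
tile [58.72 40.14] [ 58.82 -39.69] mid [58.77  0.22]
plate [36.72 35.51] [ 36.82 -37.05] mid [36.77 -0.77]
window [31.67 36.67] [ 31.77 -37.76] mid [31.72 -0.54]
winnear [-7.64 36.99] [ -7.53 -38.67] mid [-7.59 -0.84]
[-27.55  -1.4 ]
plate [-135.41   48.92] [-135.41  -46.52] mid [-135.41    1.2 ]
window [-140.05   38.5 ] [-140.05  -36.12] mid [-140.05    1.19]
```

By the close view the plate is 0.9 mm off towards slot -y, with 27.8 mm left to travel. I'll correct both.

Call:
step_arm([
  [[-0.3,6,0,0,0],[0.4,13,0,0,0],[1.1,19,0,0,0],[1.7,24,0,0,0],[2.0,27.8,0,0,0],[2.0,27.8,0,0,0],[2.0,27.8,0,0,0]],
])

```text
time: 7.5
tool_pos: [0.5668, 0.222, 0.0649]
ee_rot: [-3.142, 0.0, 1.468]
wrist_force: [0.0, -0.0, -2.9]
width: 0.0257
```

Run:
```python
from h import *
o=robot.get_obs();print(o['time'],o['tool_pos'],o['ee_rot'],o['wrist_force'],o['wrist_torque'],o['width'])
snap('wrist','w5.png');snap('scene','s5.png')
w=cv2.imread('pics/w5.png')[40:240,195:455]
a=cv2.imread('pics/s5.png')[210:335,345:475]
cv2.imwrite('pics/c6.png',np.hstack([cv2.resize(w,(416,320),interpolation=cv2.INTER_CUBIC),cv2.resize(a,(333,320),interpolation=cv2.INTER_CUBIC)]))
```

```text
7.5 [0.56681315 0.22203871 0.06493402] [-3.14158341e+00  3.15618083e-04  1.46827377e+00] [ 0.04393634 -0.00599094 -2.88532691] [-0.02740003 -0.13105895  0.04696569] 0.025721506635375938
```

View pics/c6.png

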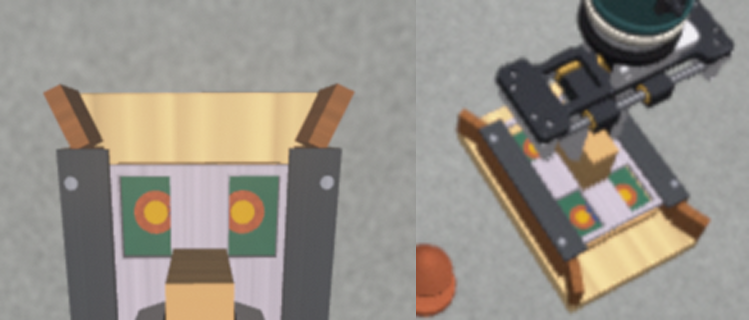

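Run:
```python
from h import *
np.set_printoptions(precision=2,suppress=True)
W=cam('w5');f=lambda u,v:px(u,v,195,40,1.6)
y=1.468;D=np.array([[np.cos(y),np.sin(y)],[-np.sin(y),np.cos(y)]]);p0=np.array([.5663,.224])
for n,z,q in(('lip in',.06,[(108,149),(289,149)]),('lip out',.06,[(57,149),(341,149)]),('screw',.061,[(70.5,183),(327,183)]),('plate',.0535,[(118,163.5),(280,163.5)]),('window',.0535,[(120,176),(279,176)]),('winnear',.0535,[(122.5,257),(277.5,257)])):
    Z=[D@(onz(W,f(*k),z)[:2]-p0)*1000 for k in q];print(n,Z[0],Z[1],'mid',(Z[0]+Z[1])/2)
print(D@(np.load('pics/w5.npz')['tp'][:2]-p0)*1000)
o=robot.get_obs();print(o['tool_pos'],D@(o['tool_pos'][:2]-p0)*1000)
```

```text
lip in [69.89 40.91] [ 69.86 -39.95] mid [69.87  0.48]
lip out [69.9  63.71] [ 69.85 -63.17] mid [69.87  0.27]
screw [54.93 58.55] [ 54.89 -57.77] mid [54.91  0.39]
plate [63.11 37.91] [ 63.09 -37.36] mid [63.1   0.27]
window [57.38 37.25] [ 57.35 -37.16] mid [57.36  0.04]
winnear [18.07 37.88] [ 18.05 -38.25] mid [18.06 -0.18]
[-1.9  -0.71]
[0.57 0.22 0.06] [-2.25 -0.77]
```

The plate is centred sideways to about 0.3 mm, with about 2.3 mm still to go along the slot. I'll finish that and then lower gently over the pin.

Call:
step_arm([
  [[-0.1,2.3,0,0,0],[-0.1,2.3,0,0,0],[-0.1,2.3,-1,0,0],[-0.1,2.3,-2,0,0],[-0.1,2.3,-3,0,0],[-0.1,2.3,-4,0,0],[-0.1,2.3,-5,0,0],[-0.1,2.3,-5,0,0]],
])

```text
time: 8.27
tool_pos: [0.5665, 0.224, 0.0596]
ee_rot: [-3.141, 0.0, 1.468]
wrist_force: [-0.3, 0.5, -1.9]
width: 0.0258
```

The underside is now about 42 mm up, below the pin tip, with no extra force, so the socket is over the pin. Now I'll press down.

Call:
step_arm([
  [[0,0,-1,0,0],[0,0,-2,0,0],[0,0,-3,0,0],[0,0,-4,0,0],[0,0,-5,0,0],[0,0,-6,0,0],[0,0,-6,0,0],[0,0,-6,0,0]],
])

```text
time: 8.93
tool_pos: [0.5669, 0.2242, 0.0549]
ee_rot: [3.141, -0.0, 1.468]
wrist_force: [-2.5, -1.3, 5.6]
width: 0.0255
```

Call:
step_arm([
  [[0,0,-1,0,0],[0,0,-2,0,0],[0,0,-3,0,0],[0,0,-4,0,0],[0,0,-4,0,0],[0,0,-4,0,0]],
])

```text
time: 9.43
tool_pos: [0.5669, 0.2242, 0.0517]
ee_rot: [3.141, -0.0, 1.468]
wrist_force: [-3.0, -1.7, 7.8]
width: 0.0259
```

Call:
step_arm([
  [[-0.4,-0.2,-1,0,0],[-0.4,-0.2,-2,0,0],[-0.4,-0.2,-2,0,0],[-0.4,-0.2,-2,0,0],[-0.4,-0.2,-2,0,0]],
])

```text
time: 9.85
tool_pos: [0.5669, 0.2242, 0.0514]
ee_rot: [3.139, -0.001, 1.468]
wrist_force: [-4.2, -1.5, 12.7]
width: 0.0258
```

Call:
step_arm([
  [[0,0,-1,0,0],[0,0,-2,0,0],[0,0,-2,0,0],[0,0,-2,0,0],[0,0,-2,0,0]],
])

```text
time: 10.27
tool_pos: [0.567, 0.2243, 0.0514]
ee_rot: [3.138, -0.001, 1.468]
wrist_force: [-7.3, -2.4, 19.9]
width: 0.0257
```

Run:
```python
from h import *
snap('wrist','w6.png');snap('scene','s6.png')
o=robot.get_obs();print(o['time'],o['tool_pos'],o['ee_rot'],o['wrist_force'],o['wrist_torque'],o['width'])
w=cv2.imread('pics/w6.png')[40:240,195:455]
a=cv2.imread('pics/s6.png')[210:335,345:475]
cv2.imwrite('pics/c7.png',np.hstack([cv2.resize(w,(416,320),interpolation=cv2.INTER_CUBIC),cv2.resize(a,(333,320),interpolation=cv2.INTER_CUBIC)]))
```

```text
10.3667 [0.56699507 0.22426949 0.0513594 ] [ 3.13837633e+00 -1.37167548e-03  1.46790414e+00] [-7.57543083 -2.45107549 19.10202838] [-0.55276015  1.74320743  0.01934309] 0.025829272642441208
```

View pics/c7.png

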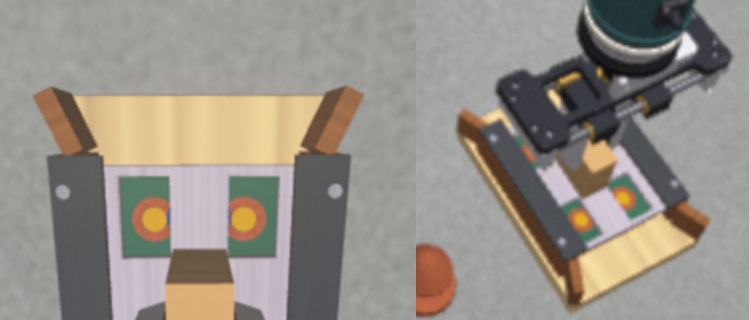

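The view shows the plate level, the lips over both long edges and the handle still gripped. z has stopped at 0.0514, putting the underside at 34.0 mm while the push rose from 12.7 to 19.9 N, so the bed is at its stop. Handing in.

```bash
python3 -c "
from h import *
print(robot.close_job());o=robot.get_obs();print(o['time'],o['tool_pos'],o['wrist_force'],o['width'])"
```

```text
the job is handed in; nothing more can be done
None
the job is handed in; nothing more can be done
```

The mask is in the jig, with its socket over the pin and the bed pressed fully down. I handed the job in at about 10.4 s, still gripping the handle and pressing. The hand-in gives no verdict.

I gripped the handle (25.8 mm opening) and slid the plate level into the slot under the lips from the right-hand end, the side facing −y. Two small corrections from the wrist camera lined it up on the way.

**Last checks**
- **Pin:** the underside went below the pin's tip with no rise in force, so the socket is over the pin.
- **Bed:** the underside stopped 34.0 mm above the table, the bed's full-down height. It stayed there as the push rose from 12.7 to about 19 N.
- **Plate and bystanders:** the plate looked level under both lips. I moved well clear of the jar, dish and finial, but did not check their positions again at the end.

**Disagreement:** a sideways force of about 8 N built up while pressing, probably the socket rubbing on the pin. Shifting the tool 0.4 mm in x did not remove it. It is well under the limits.

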